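# Free the yellow price sign with the spring-bar fork

## Task

The yellow price sign hangs by its eye on a sprung brass bar. Pick up the forked tool, set its prongs astride that bar between steel post and brass collar, and push the collar sideways until the sign slips off and slides down to its easel's lip; then let the bar spring back and stand the tool upright on the bare counter. Move the bar only with the tool, keep the gripper off the bar and the yellow sign, and leave the red sign's bar alone.

Things in the scene. Friction and masses are not known exactly. Their poses are not given: they have to be found in the camera images.
- fork: Upright forked tool, 125 mm tall, 0.25 kg, standing on its prongs between the two easels. Origin: underside centre; z up. Steel prongs 22 mm thick (y) at x = -31 to -13 and 13 to 31 mm, under a bridge at z = 42 to 60; slot 26 mm wide, open along y and downward. Blue handle 26 x 26 mm, z = 60 to 125: grip from above across y, near z = 100. Its y axis goes along the bar in use.
- yellow_bar: Level sprung brass bar (10 mm diameter, axis 160 mm above counter) holding the yellow sign, with a collar disc 40 mm across, 6 mm thick. Origin: on the axis at the collar face to push; moves with the bar. y: along the bar, the way to push (robot's left at yaw 0); z up. Sign is free after 14 mm; stop at 34 mm; 3 N at rest, rising 0.15 N per mm; springs back. Housing starts at y = 46 mm.
- yellow_gap (a point): Fixed point on the yellow bar's axis, in the middle of its bare 51 mm between steel post (y = -33 to -26 mm, top 11 mm above axis; the sign's eye lies beyond it) and collar face (y = +26 at rest): the tool goes here. Same axes as the bar. Clear for 40 mm below the axis. The easel is fixed; its base, 10 mm high, covers x = -40 to 100, y = -115 to 131 mm.
- yellow_sign: Yellow price sign with a red star: stiff plate 70 x 110 x 5 mm, steel neck and eye on its upper edge, 80 g, on an easel sloping down away from the robot at 60 degrees. Origin: centre of the plate's back; x down the slope, z out of its face. Hung, it lies at (28, -70, -75) mm in the resting bar's frame; freed, it slides 45 mm to the lip, at (51, -70, -114) mm.
- red_bar: The like sprung bar with collar on the other, identical easel, which carries the red sign with a white star. To be left alone. Same frame and sizes as the yellow one's.
Mind the look-alikes: they are no part of the job. There is more than one size of the yellow_sign; the job needs the smaller. There is more than one size of the fork; the one meant has the size given above.

How it is judged:
By the outcome, as a careful person would: the job done as asked, in the order asked, and still so for the second after the job is handed in, with the robot touching nothing.
It also fails if it takes over 48 s, if anything falls off the work surface, if the arm or the gripper's body presses on something with over 40 N, if the wrist force passes 120 N, or if a joint passes its speed limit or range.

## Robot

A 6-joint arm with a two-finger parallel gripper is mounted at the origin on the work surface. World frame = base frame: x ahead of the robot, y to its left, z up, the work surface at z = 0. Lengths are in m, angles in rad, forces in N, time in s.
With the tool pointing down it reaches from about 0.25 to 0.725 m from the base axis. Payload 4 kg.
Tool frame: the origin (TCP) lies at the very end of the fingers, on their centre line; the grasp point (between the pads) lies 19 mm behind it; y points along the fingers, z is the direction in which the jaws open and shut, and the axes are right-handed (so a half turn about y gives the same grasp; the last joint's range is limited). The gripper opens to 85 mm and grips with 20 to 120 N. Pads are 22 mm wide; open, the fingers measure 114 mm over their backs; the gripper's body (76 mm by 85 mm) begins 54 mm behind the grasp point. The pads swing forward as they close: fully open they stand 13 mm farther back than shut.
Start: joints at [-1.267, 0.241, 0.005, 1.335, 0, 1.571], TCP at [0.15, -0.477, 0.231] pointing down, gripper open.
Joint ranges: [-2.72, 2.72], [-1.05, 1.87], [-1.09, 1.28], [-1.99, 2.15], [-1.42, 1.44], [-3.14, 3.14]. Speed limits (rad/s): [2.79, 2.79, 3.14, 3.14, 3.14, 3.14].

## Interface

Orientations are given as a unit quaternion [x, y, z, w].
In Python, from workcell import bot gives the robot as it stands. The module is installed in compiled form; this text tells all that it offers.
- The arm moves only by the tool move_arm, never from a script. Its argument "increments" is a list of rows, each an object with "grip": the closure, from 0 (fully open) to 1 (shut); "linear": the shift along the tool's x, y, z scaled (see below), a list of three; "twist": the turn about the tool's y scaled (see below). A call has exactly 5 rows; each row shifts and turns the pose as measured when the row begins, along the tool's axes as they then stand; what a row does not reach is not made up. The controller multiplies each number of a shift by 0.2 m and each number of a turn by 2 rad. A row lasts 1/10 s, in which the tool goes at most 50 mm and 8.59 degrees, less where a joint would pass 70% of its speed; a pose out of reach is approached as far as the arm can. A call with a number of a shift or a turn outside -1 to 1 is refused whole. A call with a gripper value outside its range is refused whole. The fingers move at their own pace and stop on an object; the grip force is fixed at half the most. Time passes only in rows, so rows that do not move let the fingers close, or fill a call up. It gives the time, the measured TCP pose, the force and the opening at its end, in the units of the state.
- bot.get_obs(): the state, without advancing time (a new reading comes with each control period).
- bot.camera(name): name is "scene" or "side" or "wrist"; returns (picture, depth): 480x640x3 uint8, blue, green, red; 480x640 float32, m along the optical axis (not along the pixel's ray), 0 where there is no reading.
- bot.camera_params(name): a dict with "camera_matrix" (3x3 intrinsics, pixels), "rvec" (rotation vector, rad) and "tvec" (3), from world to camera coordinates, as OpenCV has them; the wrist camera has in their place "T_tool_cam" (4x4, takes a point from camera to tool coordinates, whose origin is the TCP and whose axes are the tool frame's). Camera axes: x right, y down, z forward; pixel columns grow to the right and rows downward; lengths in m; the calibration is good to about 2 mm. A picture is of the moment at which its call begins: read the wrist's pose just before it. camera_params takes no time and is no camera call.
- bot.job_done(): hands the job in, once; it reports no verdict.
The state is a dict: "clock": time; "joint_pos": joint angles; "joint_vel": joint speeds; "tau": joint torques, N m; "eef_pos": TCP position; "tool_rot": TCP orientation; "ft_force": force on the tool from outside, world axes, zero at the start; "ft_torque": the same for the moment, N m; "grip_width": finger opening in m.
Only numpy, scipy, OpenCV 4.12 (cv2) and the standard library are available. Lean on these libraries where they do the work, as an engineer would, in place of code of your own. Each camera call takes 0.05 s, during which the arm holds its last target. There are 200 camera calls.

## Working session

There is one attempt and no reset: what is moved stays moved. The work goes in short steps, Python scripts to look and compute and a tool call to move; the robot and the scene stay as the last step left them, time stands still between calls to the robot, and variables do not carry over. Pictures are saved under pics/ and viewed, about 8 in all and at most 12, crops included, and the job is handed in when it is done.

Besides the shell and the picture viewer there is one more tool, called after "Call:" as name(argument=value, ...), one argument or row to a line, values as JSON. move_arm: Moves the arm, as the interface text tells. Its arguments: {"type":"object","properties":{"increments":{"type":"array"}},"required":["increments"]}

```bash
mkdir -p pics
cat > h.py <<'E'
import numpy as np, cv2
from workcell import bot
from scipy.spatial.transform import Rotation as R
def pts(name, pose=None):
    """picture, world XYZ image"""
    o=bot.get_obs() if name=="wrist" else None
    im,d=bot.camera(name); p=bot.camera_params(name); K=np.array(p["camera_matrix"])
    v,u=np.mgrid[0:480,0:640]
    c=np.stack([(u-K[0,2])/K[0,0]*d,(v-K[1,2])/K[1,1]*d,d],-1)
    if name=="wrist":
        T=np.array(p["T_tool_cam"]); c=c@T[:3,:3].T+T[:3,3]
        w=c@R.from_quat(o["tool_rot"]).as_matrix().T+np.array(o["eef_pos"])
    else:
        M=cv2.Rodrigues(np.array(p["rvec"]))[0]; w=(c-np.ravel(p["tvec"]))@M
    w[d==0]=np.nan
    return im,w
E
python3 - <<'E'
from h import *
o=bot.get_obs(); print(o)
print(R.from_quat(o["tool_rot"]).as_matrix().round(2))
for n in("scene","side"):
    im,w=pts(n); cv2.imwrite(f"pics/{n}0.png",im); np.savez(f"{n}0.npz",im=im,w=w)
E
```

```text
{'clock': 0.0, 'joint_pos': array([-1.26699597e+00,  2.41400479e-01,  3.74838177e-03,  1.33519498e+00,
       -9.14242473e-07,  1.57080027e+00]), 'joint_vel': array([ 0.00211617,  0.00103205,  0.00189078,  0.00038043, -0.00103018,
        0.0002313 ]), 'tau': array([-1.00669899e-03, -3.72315502e+01,  2.52409691e+01,  1.67728920e-02,
        2.07230457e-06, -9.48047102e-06]), 'eef_pos': array([ 0.14938906, -0.4765132 ,  0.23042841]), 'tool_rot': array([-0.10710567,  0.69968118, -0.69824787,  0.1068856 ]), 'ft_force': array([0.12335464, 0.4714275 , 0.66342657]), 'ft_torque': array([-0.01079087,  0.02720046,  0.03568815]), 'grip_width': 0.08568587656926085}
[[-0.95 -0.    0.3 ]
 [-0.3   0.   -0.95]
 [ 0.   -1.   -0.  ]]
```

View pics/scene0.png

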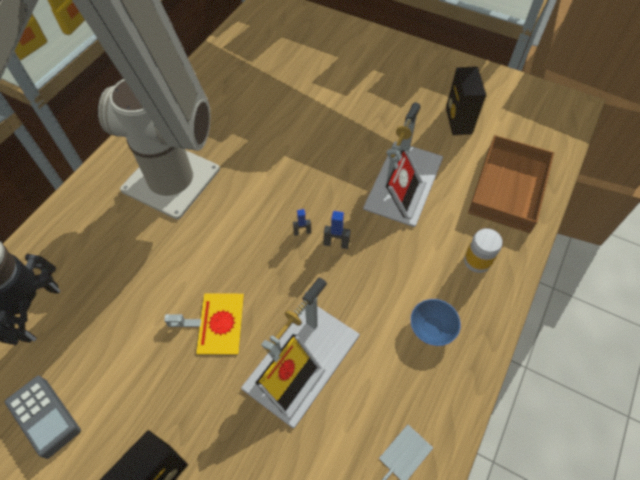

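View pics/side0.png

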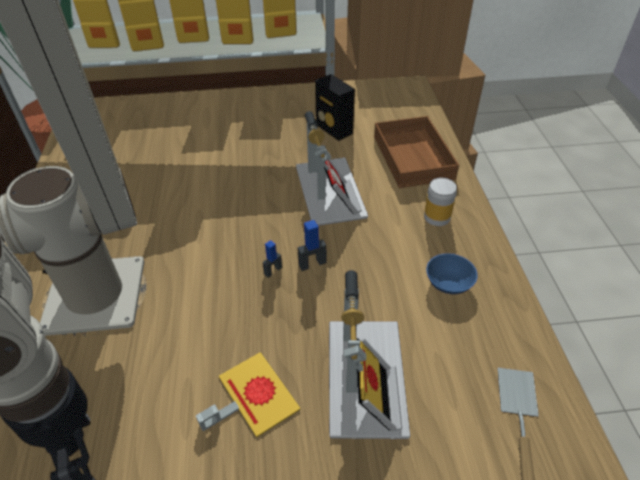

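The scene shows two blue forks: a small one at (302,222) and a large one at (337,230). It also shows a yellow sign hung on the near easel (287,370), a loose yellow sign lying flat (220,323), and the red sign's easel (403,185). Next I measure fork heights and sign sizes, and take one close crop.

```bash
cat > m.py <<'E'
from h import *
S={n:np.load(f"{n}0.npz") for n in("scene","side")}
def rep(t,P): print(t,len(P),"med",np.median(P,0).round(4),"lo",np.percentile(P,3,0).round(3),"hi",np.percentile(P,97,0).round(3))
boxes={"scene":{"small":(285,205,318,240),"big":(320,207,355,250)},"side":{"small":(258,236,285,280),"big":(295,215,330,272)}}
for n in S:
    im,w=S[n]["im"],S[n]["w"]; hsv=cv2.cvtColor(im,cv2.COLOR_BGR2HSV)
    for k,(a,b,c,d) in boxes[n].items():
        s=np.s_[b:d,a:c]; h=hsv[s]; P=w[s]
        m=(h[...,0]>105)&(h[...,0]<130)&(h[...,1]>150); rep(n+" "+k+" blue",P[m])
        Q=P[m]; z=np.nanpercentile(Q[:,2],95); T=Q[Q[:,2]>z-.006]; rep("  top",T)
        if len(T)>5: print("  rect",cv2.minAreaRect((T[:,:2]*1000).astype(np.float32)))
        m2=(P[...,2]>.008)&~m; rep("  steel",P[m2])
    # brass / yellow
    Y=(hsv[...,0]>15)&(hsv[...,0]<32)&(hsv[...,1]>150)
    r={"scene":(225,255,360,420),"side":(320,260,410,440)}[n]; s=np.s_[r[1]:r[3],r[0]:r[2]]
    P=w[s]; m=Y[s]&(P[...,2]>.12); rep(n+" brass",P[m])
    m=(P[...,2]>.145); rep(n+" high",P[m])
    m=(P[...,2]>.006)&(P[...,2]<.014); Q=P[m]; print("base rect",cv2.minAreaRect((Q[:,:2]*1000).astype(np.float32)))
c=S["scene"]["im"][195:430,225:365]; d=S["side"]["im"][200:440,240:420]
a=cv2.resize(c,None,fx=2.5,fy=2.5,interpolation=2); b=cv2.resize(d,None,fx=2.4,fy=2.4,interpolation=2)
H=588; cv2.imwrite("pics/crop1.png",np.hstack([cv2.resize(a,(350,H-8)),cv2.resize(b,(435,H-8))]))
E
python3 m.py
```

```text
scene small blue 28 med [0.3924 0.0206 0.0896] lo [0.387 0.013 0.086] hi [0.399 0.028 0.092]
  top 28 med [0.3924 0.0206 0.0896] lo [0.387 0.013 0.086] hi [0.399 0.028 0.092]
  rect ((392.1027526855469, 21.0184326171875), (11.86685848236084, 14.51301383972168), 30.284622192382812)
  steel 260 med [0.3959 0.0186 0.0425] lo [0.376 0.006 0.011] hi [0.412 0.036 0.088]
scene big blue 89 med [0.4837 0.0295 0.1244] lo [0.473 0.021 0.085] hi [0.494 0.043 0.128]
  top 69 med [0.4825 0.0319 0.125 ] lo [0.473 0.022 0.122] hi [0.493 0.043 0.128]
  rect ((483.0014343261719, 31.897369384765625), (21.138452529907227, 24.7464599609375), 9.889801025390625)
  steel 514 med [0.4876 0.0259 0.0598] lo [0.457 0.016 0.011] hi [0.513 0.048 0.124]
scene brass 82 med [ 0.5235 -0.2448  0.1683] lo [ 0.515 -0.286  0.161] hi [ 0.537 -0.239  0.181]
scene high 943 med [ 0.53   -0.2408  0.1666] lo [ 0.509 -0.319  0.151] hi [ 0.547 -0.148  0.178]
base rect ((509.6796569824219, -219.44970703125), (307.4350280761719, 369.3624267578125), 33.94618606567383)
side small blue 145 med [0.3899 0.0136 0.0724] lo [0.381 0.008 0
[... 435 characters left out ...]
.492 0.041 0.126]
  rect ((478.7723693847656, 29.675622940063477), (23.796186447143555, 25.84591293334961), 19.947921752929688)
  steel 594 med [0.4864 0.0269 0.0433] lo [0.45  0.013 0.009] hi [0.523 0.175 0.116]
  return _methods._mean(a, axis=axis, dtype=dtype,
  ret = um.true_divide(
Traceback (most recent call last):
  File "m.py", line 16, in <module>
    P=w[s]; m=Y[s]&(P[...,2]>.12); rep(n+" brass",P[m])
                                   ~~~^^^^^^^^^^^^^^^^^
  File "m.py", line 3, in rep
    def rep(t,P): print(t,len(P),"med",np.median(P,0).round(4),"lo",np.percentile(P,3,0).round(3),"hi",np.percentile(P,97,0).round(3))
                                                                    ~~~~~~~~~~~~~^^^^^^^
IndexError: index -1 is out of bounds for axis 0 with size 0
```

```bash
sed -i 's/^def rep(t,P): /def rep(t,P):\n  P=P[~np.isnan(P).any(1)]\n  if len(P)<3: return print(t,len(P))\n  /; s/h\[...,1\]>150)&(P/&/; s/hsv\[...,1\]>150/hsv[...,1]>90/; s/base rect",cv2/base",cv2/' m.py
cat >> m.py <<'E'
print("---")
for n in S:
    im,w=S[n]["im"],S[n]["w"]; hsv=cv2.cvtColor(im,cv2.COLOR_BGR2HSV)
    X,Yy,Z=w[...,0],w[...,1],w[...,2]
    for name,(x0,x1,y0,y1) in {"yel":(.4,.7,-.42,-.08),"red":(.4,.75,.13,.45)}.items():
        b=(X>x0)&(X<x1)&(Yy>y0)&(Yy<y1)
        low=w[b&(Z>.006)&(Z<.014)&(hsv[...,1]<60)]
        if len(low): print(n,name,"base",cv2.minAreaRect((low[:,:2]*1000).astype(np.float32)))
        hi=w[b&(Z>.15)&(Z<.2)]
        if len(hi)<5: continue
        q=hi[:,:2]-hi[:,:2].mean(0); v=np.linalg.svd(q,full_matrices=False)[2][0]; v*=np.sign(v[1])
        print(n,name,"hi axis",v.round(3),"yaw",np.degrees(np.arctan2(-v[0],v[1])).round(1),hi.mean(0).round(4))
        br=b&(hsv[...,0]>12)&(hsv[...,0]<32)&(hsv[...,1]>90)&(Z>.14)
        for lo in np.arange(-.34,.4,.008):
            t=w[b&(Z>.14)&(Yy>=lo)&(Yy<lo+.008)]; t2=w[br&(Yy>=lo)&(Yy<lo+.008)]
            if len(t)>3 and name=="yel": print("  y%.3f"%lo,len(t),len(t2),"x",np.percentile(t[:,0],[5,50,95]).round(3),"ztop",np.percentile(t[:,2],97).round(3))
E
python3 m.py
```

```text
scene small blue 28 med [0.3924 0.0206 0.0896] lo [0.387 0.013 0.086] hi [0.399 0.028 0.092]
  top 28 med [0.3924 0.0206 0.0896] lo [0.387 0.013 0.086] hi [0.399 0.028 0.092]
  rect ((392.1027526855469, 21.0184326171875), (11.86685848236084, 14.51301383972168), 30.284622192382812)
  steel 260 med [0.3959 0.0186 0.0425] lo [0.376 0.006 0.011] hi [0.412 0.036 0.088]
scene big blue 89 med [0.4837 0.0295 0.1244] lo [0.473 0.021 0.085] hi [0.494 0.043 0.128]
  top 69 med [0.4825 0.0319 0.125 ] lo [0.473 0.022 0.122] hi [0.493 0.043 0.128]
  rect ((483.0014343261719, 31.897369384765625), (21.138452529907227, 24.7464599609375), 9.889801025390625)
  steel 514 med [0.4876 0.0259 0.0598] lo [0.457 0.016 0.011] hi [0.513 0.048 0.124]
scene brass 261 med [ 0.5259 -0.244   0.1646] lo [ 0.512 -0.311  0.153] hi [ 0.547 -0.155  0.18 ]
scene high 943 med [ 0.53   -0.2408  0.1666] lo [ 0.509 -0.319  0.151] hi [ 0.547 -0.148  0.178]
base ((509.6796569824219, -219.44970703125), (307.4350280761719, 369.3624267578125), 33.94618606567383)
side small blue 145 med [0.3899 0.0136 0.0724] lo [0.381 0.008 0.046
[... 3167 characters left out ...]
228 29 7 x [0.522 0.528 0.533] ztop 0.167
  y-0.220 28 0 x [0.522 0.528 0.534] ztop 0.167
  y-0.212 30 0 x [0.523 0.529 0.535] ztop 0.168
  y-0.204 72 0 x [0.521 0.53  0.54 ] ztop 0.172
  y-0.196 65 0 x [0.52  0.53  0.543] ztop 0.172
  y-0.188 52 0 x [0.519 0.531 0.543] ztop 0.173
  y-0.180 46 0 x [0.522 0.532 0.543] ztop 0.173
  y-0.172 42 0 x [0.524 0.532 0.545] ztop 0.173
  y-0.164 40 0 x [0.526 0.537 0.546] ztop 0.173
  y-0.156 48 0 x [0.525 0.535 0.547] ztop 0.172
  y-0.148 14 0 x [0.526 0.534 0.543] ztop 0.171
side red base ((551.0755615234375, 279.44598388671875), (140.41925048828125, 248.245849609375), 5.221155643463135)
side red hi axis [-0.104  0.995] yaw 6.0 [0.5186 0.2986 0.1646]
```

View pics/crop1.png

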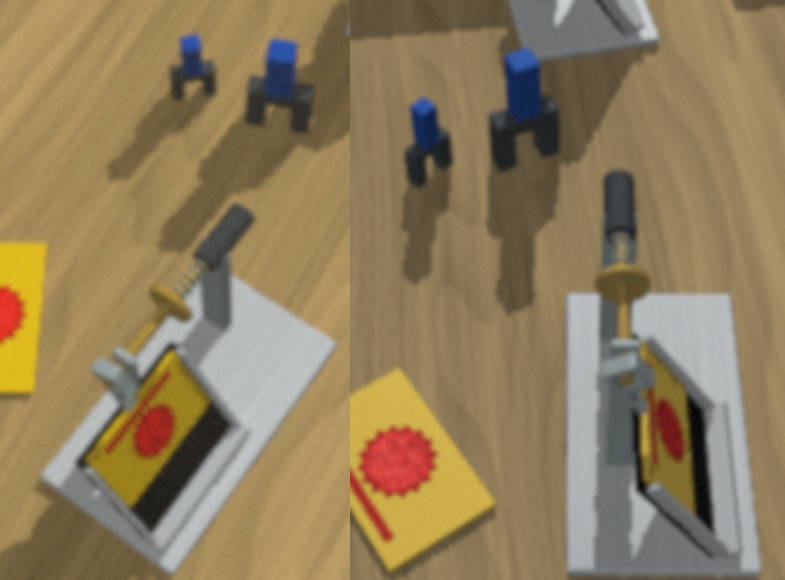

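Heights separate the forks: the large one at (337,230) is about 125 mm tall and the small one at (302,222) about 90 mm, so I take the large one. In the crop, the hung yellow sign on the easel is the target; the loose flat one is larger. The bar runs at yaw −6.9° with its gap at about (0.523, −0.271), and both cameras and the base rectangle agree. I'll move over the fork for a closer look.

Call:
move_arm(
  increments=[
    {"grip": 0,"linear": [0,-0.15,0],"twist": 0.055},
    {"grip": 0,"linear": [0,-0.15,0],"twist": 0.055},
    {"grip": 0,"linear": [0,-0.05,0],"twist": 0.05},
    {"grip": 0,"linear": [-0.12,0,-0.2],"twist": 0},
    {"grip": 0,"linear": [-0.12,0,-0.2],"twist": 0},
  ],
)

```text
clock: 0.6
eef_pos: [0.1982, -0.3984, 0.2989]
tool_rot: [0.012, 0.71, -0.704, -0.015]
ft_force: [2.1, 0.4, 0.6]
grip_width: 0.085
```

Call:
move_arm(
  increments=[
    {"grip": 0,"linear": [-0.12,0,-0.2],"twist": 0},
    {"grip": 0,"linear": [-0.12,0,-0.2],"twist": 0},
    {"grip": 0,"linear": [-0.12,0,-0.2],"twist": 0},
    {"grip": 0,"linear": [-0.12,0,-0.2],"twist": 0},
    {"grip": 0,"linear": [-0.12,0,-0.2],"twist": 0},
  ],
)

```text
clock: 1.1
eef_pos: [0.3283, -0.1957, 0.2989]
tool_rot: [0.014, 0.711, -0.703, -0.017]
ft_force: [0.7, -1.1, -0.7]
grip_width: 0.0852
```

Call:
move_arm(
  increments=[
    {"grip": 0,"linear": [-0.14,0,-0.2],"twist": 0},
    {"grip": 0,"linear": [-0.14,0,-0.2],"twist": 0},
    {"grip": 0,"linear": [-0.14,0,-0.2],"twist": 0},
    {"grip": 0,"linear": [-0.14,0,-0.2],"twist": 0},
    {"grip": 0,"linear": [-0.13,0,-0.2],"twist": 0},
  ],
)

```text
clock: 1.6
eef_pos: [0.4759, -0.0051, 0.2996]
tool_rot: [0.007, 0.714, -0.7, -0.011]
ft_force: [0.5, -0.6, 1.8]
grip_width: 0.0853
```

```bash
cat > w.py <<'E'
from h import *
import sys
o=bot.get_obs(); print(np.array(o["eef_pos"]).round(4)); M=R.from_quat(o["tool_rot"]).as_matrix(); print(M.round(3))
print(np.array(bot.camera_params("wrist")["T_tool_cam"]).round(3))
im,w=pts("wrist"); cv2.imwrite("pics/w1.png",im); np.savez("w1.npz",im=im,w=w)
hsv=cv2.cvtColor(im,cv2.COLOR_BGR2HSV)
m=(hsv[...,0]>105)&(hsv[...,0]<130)&(hsv[...,1]>120)
T=w[m&(abs(w[...,2]-.125)<.008)&(w[...,0]>.42)]
print("top",len(T),T.mean(0) if len(T) else 0,cv2.minAreaRect((T[:,:2]*1000).astype(np.float32)) if len(T)>5 else 0)
B=w[(abs(w[...,2]-.060)<.006)&(abs(w[...,0]-.48)<.06)&(abs(w[...,1]-.03)<.05)]
print("bridge",len(B),cv2.minAreaRect((B[:,:2]*1000).astype(np.float32)) if len(B)>5 else 0)
E
python3 w.py
```

```text
[ 0.4759 -0.0051  0.2996]
[[-1.    -0.005 -0.024]
 [ 0.024  0.021 -0.999]
 [ 0.006 -1.    -0.021]]
[[-0.002  0.964  0.264 -0.068]
 [-0.    -0.264  0.964 -0.143]
 [ 1.     0.002  0.001  0.   ]
 [ 0.     0.     0.     1.   ]]
top 928 [0.48231116 0.03278519 0.12441194] ((481.4977111816406, 33.2177734375), (26.01496124267578, 25.703275680541992), 17.64402198791504)
bridge 605 ((481.8091735839844, 32.60150146484375), (61.783294677734375, 24.255271911621094), 18.243043899536133)
```

View pics/w1.png

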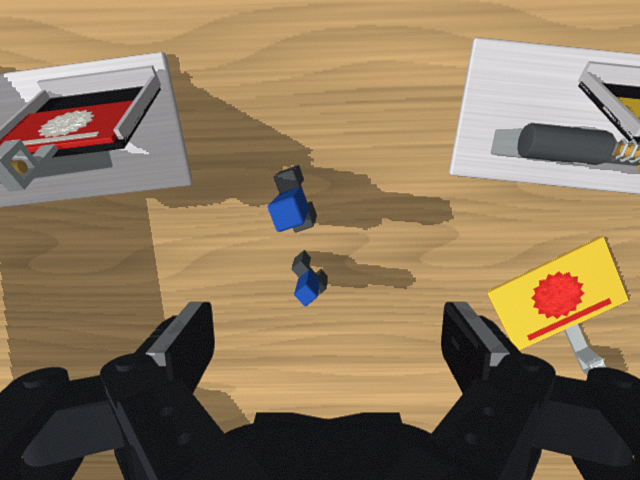

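The wrist view shows the tall fork at (290,205), the short one at (307,285) beside it, and the red easel at left. Fork measured: (0.482, 0.033), top 0.124, 26 mm handle, yaw 18°. Now I turn and centre.

Call:
move_arm(
  increments=[
    {"grip": 0,"linear": [0,0,0],"twist": -0.057},
    {"grip": 0,"linear": [0,0,0],"twist": -0.057},
    {"grip": 0,"linear": [0,0,0],"twist": -0.057},
    {"grip": 0,"linear": [-0.043,0.15,-0.086],"twist": 0},
    {"grip": 0,"linear": [-0.043,0.15,-0.086],"twist": 0},
  ],
)

```text
clock: 2.15
eef_pos: [0.4872, 0.0393, 0.2386]
tool_rot: [-0.119, 0.705, -0.689, 0.121]
ft_force: [-0.2, 0.2, 0.4]
grip_width: 0.0853
```

```bash
cat > to.py <<'E'
from h import *
import sys
# remaining tool-axis shift (scaled units) to world target x y z yaw(deg)
t=np.array(list(map(float,sys.argv[1:4]))); yaw=float(sys.argv[4])
o=bot.get_obs(); M=R.from_quat(o["tool_rot"]).as_matrix(); p=np.array(o["eef_pos"])
cur=np.degrees(np.arctan2(M[0,2],-M[1,2]))
print("pos",p.round(4),"yaw",cur.round(2),"tooly",M[:,1].round(3),"F",np.array(o["ft_force"]).round(1),"w",round(o["grip_width"],4))
print("units now",(M.T@(t-p)/.2).round(3),"twist",round(np.radians(cur-yaw)/2,4))
E
python3 to.py .4817 .0328 .083 18
```

```text
pos [0.4872 0.0393 0.2386] yaw 19.55 tooly [-0.001  0.024 -1.   ] F [-0.2  0.2  0.4] w 0.0853
units now [0.043 0.777 0.039] twist 0.0135
```

Call:
move_arm(
  increments=[
    {"grip": 0,"linear": [0.043,0.1,0.039],"twist": 0.0135},
    {"grip": 0,"linear": [0,0.17,0],"twist": 0},
    {"grip": 0,"linear": [0,0.17,0],"twist": 0},
    {"grip": 0,"linear": [0,0.12,0],"twist": 0},
    {"grip": 0,"linear": [0,0.1,0],"twist": 0},
  ],
)

```text
clock: 2.65
eef_pos: [0.4785, 0.0332, 0.0988]
tool_rot: [-0.111, 0.707, -0.69, 0.111]
ft_force: [-0.3, -0.3, 0.4]
grip_width: 0.085
```

```bash
python3 to.py .4817 .0328 .083 18
```

```text
pos [0.4785 0.0332 0.0988] yaw 18.07 tooly [-0.005  0.024 -1.   ] F [-0.3 -0.3  0.4] w 0.085
units now [-0.014  0.079  0.009] twist 0.0006
```

Call:
move_arm(
  increments=[
    {"grip": 0,"linear": [-0.014,0.075,0.007],"twist": 0},
    {"grip": 1,"linear": [0,0,0],"twist": 0},
    {"grip": 1,"linear": [0,0,0],"twist": 0},
    {"grip": 1,"linear": [0,0,0],"twist": 0},
    {"grip": 1,"linear": [0,0,0],"twist": 0},
  ],
)

```text
clock: 3.15
eef_pos: [0.4776, 0.0321, 0.0804]
tool_rot: [-0.114, 0.707, -0.69, 0.107]
ft_force: [0.1, -0.1, -0.1]
grip_width: 0.0277
```

Call:
move_arm(
  increments=[
    {"grip": 1,"linear": [0,0,0],"twist": 0},
    {"grip": 1,"linear": [0,0,0],"twist": 0},
    {"grip": 1,"linear": [0,0,0],"twist": 0},
    {"grip": 1,"linear": [0,0,0],"twist": 0},
    {"grip": 1,"linear": [0,0,0],"twist": 0},
  ],
)

```text
clock: 3.65
eef_pos: [0.4776, 0.032, 0.0813]
tool_rot: [-0.114, 0.707, -0.69, 0.107]
ft_force: [0.9, -0.6, -3.0]
grip_width: 0.0256
```

```bash
python3 to.py .4817 .0328 .083 18
```

```text
pos [0.4776 0.032  0.0813] yaw 17.98 tooly [-0.013  0.023 -1.   ] F [ 0.9 -0.6 -3. ] w 0.0256
units now [-0.021 -0.009  0.002] twist -0.0002
```

Gripped at 25.6 mm, which matches the 26 mm handle. Lifting.

Call:
move_arm(
  increments=[
    {"grip": 1,"linear": [0,-0.1,0],"twist": 0},
    {"grip": 1,"linear": [0,-0.24,0],"twist": 0.06},
    {"grip": 1,"linear": [0,-0.24,0],"twist": 0.06},
    {"grip": 1,"linear": [0,-0.24,0],"twist": 0.06},
    {"grip": 1,"linear": [0,-0.24,0],"twist": 0.04},
  ],
)

```text
clock: 4.15
eef_pos: [0.4726, -0.0168, 0.2906]
tool_rot: [0.012, 0.727, -0.686, -0.039]
ft_force: [1.3, 0.6, -2.7]
grip_width: 0.0254
```

```bash
python3 to.py .52 -.271 .31 -6.85
```

```text
pos [ 0.4726 -0.0168  0.2906] yaw -4.21 tooly [-0.036  0.06  -0.998] F [ 1.3  0.6 -2.7] w 0.0254
units now [-0.322 -0.181  1.242] twist 0.0231
```

Call:
move_arm(
  increments=[
    {"grip": 1,"linear": [0,0,0],"twist": 0},
    {"grip": 1,"linear": [-0.04,-0.05,0.12],"twist": 0},
    {"grip": 1,"linear": [-0.05,-0.05,0.15],"twist": 0},
    {"grip": 1,"linear": [-0.05,-0.05,0.15],"twist": 0},
    {"grip": 1,"linear": [0,0,0],"twist": 0},
  ],
)

```text
clock: 4.65
eef_pos: [0.4986, -0.1087, 0.3216]
tool_rot: [0.017, 0.727, -0.686, -0.034]
ft_force: [-0.3, 0.8, -3.2]
grip_width: 0.0253
```

```bash
python3 to.py .52 -.271 .31 -6.85
```

```text
pos [ 0.4986 -0.1087  0.3216] yaw -4.21 tooly [-0.023  0.058 -0.998] F [-0.3  0.8 -3.2] w 0.0253
units now [-0.166  0.008  0.803] twist 0.023
```

Call:
move_arm(
  increments=[
    {"grip": 1,"linear": [-0.033,0,0.16],"twist": 0.0},
    {"grip": 1,"linear": [-0.033,0,0.18],"twist": 0},
    {"grip": 1,"linear": [-0.033,0,0.18],"twist": 0},
    {"grip": 1,"linear": [-0.033,0,0.18],"twist": 0},
    {"grip": 1,"linear": [0,0,0],"twist": 0.023},
  ],
)

```text
clock: 5.15
eef_pos: [0.5148, -0.2509, 0.3052]
tool_rot: [0.028, 0.728, -0.683, -0.053]
ft_force: [-0.1, 0.5, -3.2]
grip_width: 0.0256
```

```bash
python3 to.py .52 -.271 .31 -6.85
```

```text
pos [ 0.5148 -0.2509  0.3052] yaw -6.63 tooly [-0.031  0.064 -0.997] F [-0.1  0.5 -3.2] w 0.0256
units now [-0.036 -0.031  0.095] twist 0.0019
```

Call:
move_arm(
  increments=[
    {"grip": 1,"linear": [0,-0.03,0],"twist": -0.06},
    {"grip": 1,"linear": [0,0,0],"twist": -0.06},
    {"grip": 1,"linear": [0,0,0],"twist": 0},
    {"grip": 1,"linear": [0,0,0],"twist": 0},
    {"grip": 1,"linear": [0,0,0],"twist": 0},
  ],
)

```text
clock: 5.65
eef_pos: [0.5139, -0.2493, 0.3037]
tool_rot: [-0.059, 0.731, -0.679, 0.032]
ft_force: [0.2, -0.5, -2.8]
grip_width: 0.0251
```

```bash
python3 to.py .52 -.271 .31 -6.85
```

```text
pos [ 0.5139 -0.2493  0.3037] yaw 7.27 tooly [-0.042  0.071 -0.997] F [ 0.2 -0.5 -2.8] w 0.0251
units now [-0.015 -0.041  0.109] twist 0.1233
```

Call:
move_arm(
  increments=[
    {"grip": 1,"linear": [0,0,0],"twist": 0.024},
    {"grip": 1,"linear": [0,0,0],"twist": 0.024},
    {"grip": 1,"linear": [0,0,0],"twist": 0.024},
    {"grip": 1,"linear": [0,0,0],"twist": 0.024},
    {"grip": 1,"linear": [0,0,0],"twist": 0.024},
  ],
)

```text
clock: 6.15
eef_pos: [0.514, -0.247, 0.3026]
tool_rot: [0.027, 0.73, -0.681, -0.061]
ft_force: [-0.0, -0.0, -2.3]
grip_width: 0.025
```

```bash
python3 to.py .52 -.271 .31 -6.85
```

```text
pos [ 0.514  -0.247   0.3026] yaw -7.31 tooly [-0.044  0.072 -0.996] F [-0.  -0.  -2.3] w 0.025
units now [-0.043 -0.047  0.113] twist -0.004
```

```bash
python3 to.py .5208 -.2741 .30 -6.85
```

```text
pos [ 0.514  -0.247   0.3026] yaw -7.31 tooly [-0.044  0.072 -0.996] F [-0.  -0.  -2.3] w 0.025
units now [-0.051  0.002  0.131] twist -0.004
```

Call:
move_arm(
  increments=[
    {"grip": 1,"linear": [-0.02,0,0.05],"twist": 0},
    {"grip": 1,"linear": [-0.02,0,0.05],"twist": 0},
    {"grip": 1,"linear": [-0.012,0,0.04],"twist": 0},
    {"grip": 1,"linear": [0,0,0],"twist": 0},
    {"grip": 1,"linear": [0,0,0],"twist": 0},
  ],
)

```text
clock: 6.65
eef_pos: [0.5216, -0.2786, 0.2994]
tool_rot: [0.027, 0.73, -0.681, -0.062]
ft_force: [-0.1, 1.8, -2.1]
grip_width: 0.0256
```

```bash
python3 to.py .5208 -.2741 .21 -6.85
cat > f.py <<'E'
from h import *
import sys
tag=sys.argv[1]; z0=float(sys.argv[2]) # expected fork origin z
out=[]
o=bot.get_obs(); M=R.from_quat(o["tool_rot"]).as_matrix(); p=np.array(o["eef_pos"])
for n in("scene","side"):
    im,w=pts(n); np.savez(f"{n}_{tag}.npz",im=im,w=w)
    q=(w-p)@M  # tool frame
    near=(abs(q[...,0])<.05)&(abs(q[...,2])<.03)&(q[...,1]>.02)&(q[...,1]<.095)&(w[...,2]>.155)
    Q=q[near]
    for a,b in((.025,.04),(.045,.06),(.06,.078)):
        s=Q[(Q[:,1]>a)&(Q[:,1]<b)]
        if len(s)>5: print(n,(a,b),len(s),"x",np.percentile(s[:,0],[2,98]).round(4),"z",np.percentile(s[:,2],[2,98]).round(4))
    if len(Q): print(n,"max tool y",np.percentile(Q[:,1],98).round(4))
    u=cv2.projectPoints(np.array([[.523,-.271,.18]]),*[np.array(bot.camera_params(n)[k],float) for k in("rvec","tvec","camera_matrix")],None)[0].ravel().astype(int)
    x=np.clip(u[0]-75,0,490);y=np.clip(u[1]-110,0,260); out.append(cv2.resize(im[y:y+220,x:x+150],(400,587),interpolation=2))
cv2.imwrite(f"pics/{tag}.png",np.hstack(out))
E
python3 f.py f1 .22
```

```text
pos [ 0.5216 -0.2786  0.2994] yaw -7.31 tooly [-0.044  0.072 -0.996] F [-0.1  1.8 -2.1] w 0.0256
units now [-0.017  0.447  0.008] twist -0.004
scene (0.025, 0.04) 58 x [-0.0361 -0.0044] z [-0.0101  0.0111]
scene (0.045, 0.06) 42 x [-0.036  -0.0141] z [-0.0107  0.0113]
scene (0.06, 0.078) 65 x [-0.0361  0.0159] z [-0.0102  0.0113]
scene max tool y 0.0791
side (0.025, 0.04) 228 x [-0.0326  0.0274] z [0.0108 0.0144]
side (0.045, 0.06) 148 x [-0.0334  0.0278] z [-0.0017  0.0141]
side (0.06, 0.078) 168 x [-0.0336  0.0276] z [-0.0047  0.0144]
side max tool y 0.0797
```

View pics/f1.png

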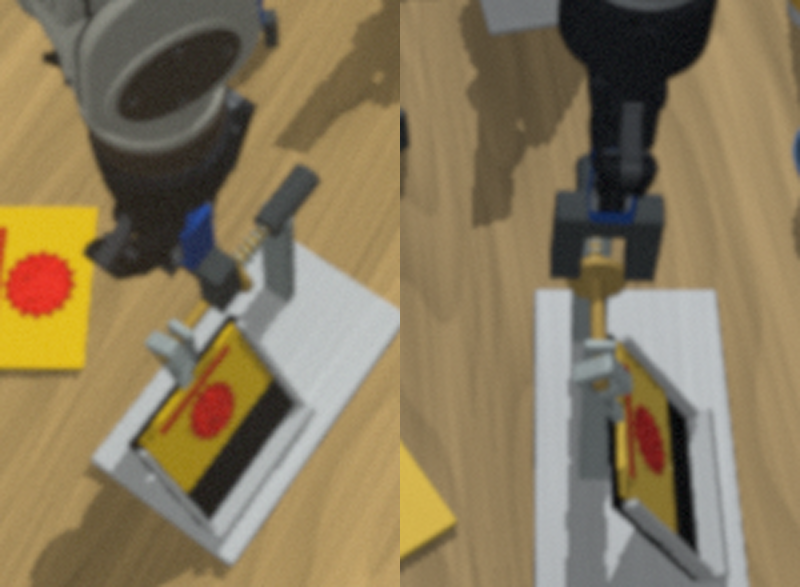

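In both views the fork hangs over the bar with the bar line under the slot: (215,265) in the scene crop and (600,240) in the side crop. The prongs' centre sits about 4 mm off the tool axis, as expected. Lowering astride.

Call:
move_arm(
  increments=[
    {"grip": 1,"linear": [-0.004,0.09,0.002],"twist": 0},
    {"grip": 1,"linear": [-0.004,0.1,0.002],"twist": 0},
    {"grip": 1,"linear": [-0.004,0.1,0.002],"twist": 0},
    {"grip": 1,"linear": [-0.004,0.09,0.002],"twist": 0},
    {"grip": 1,"linear": [0,0.03,0],"twist": 0},
  ],
)

```text
clock: 7.25
eef_pos: [0.5218, -0.2735, 0.2175]
tool_rot: [0.028, 0.729, -0.681, -0.059]
ft_force: [0.2, 0.3, -3.4]
grip_width: 0.0251
```

```bash
python3 to.py .5212 -.2743 .21 -6.85;python3 f.py f2 .13
```

```text
pos [ 0.5218 -0.2735  0.2175] yaw -7.18 tooly [-0.039  0.07  -0.997] F [ 0.2  0.3 -3.4] w 0.0251
units now [0.001 0.037 0.007] twist -0.0029
scene (0.025, 0.04) 41 x [-0.0359 -0.0045] z [-0.0282  0.0113]
scene (0.045, 0.06) 118 x [-0.036   0.0029] z [-0.0287  0.0294]
scene (0.06, 0.078) 12 x [-0.0359 -0.0089] z [-0.0288  0.0029]
scene max tool y 0.0608
side (0.025, 0.04) 180 x [-0.0327  0.0279] z [-0.0015  0.0141]
side (0.045, 0.06) 190 x [-0.0325  0.0278] z [-0.0276  0.0275]
side (0.06, 0.078) 20 x [-0.0184  0.0277] z [-0.0075  0.0137]
side max tool y 0.0608
```

View pics/f2.png

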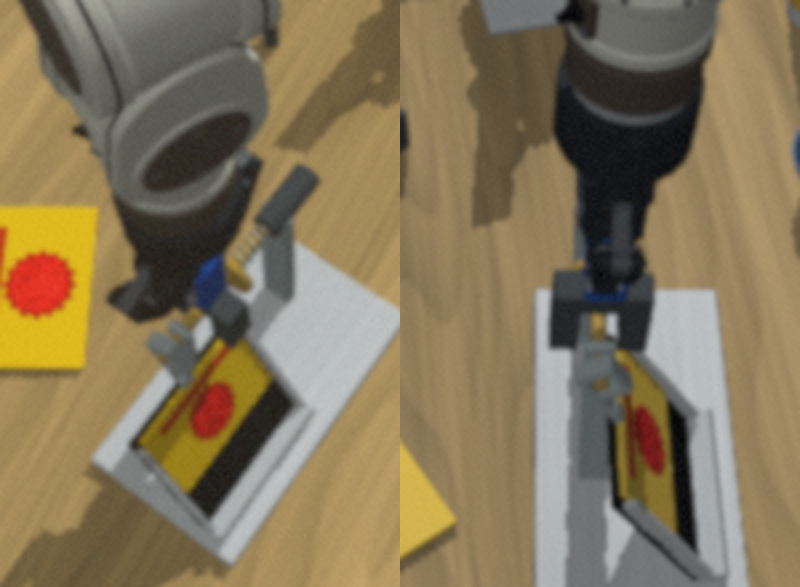

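The bar is seen inside the slot at (598,325) in the side crop. In the scene crop the collar (238,278) is left of the prongs and the post (175,350) is on the other side. Now I push along the bar.

Call:
move_arm(
  increments=[
    {"grip": 1,"linear": [0,0.02,-0.03],"twist": 0},
    {"grip": 1,"linear": [0,0.005,-0.045],"twist": 0},
    {"grip": 1,"linear": [0,0.003,-0.045],"twist": 0},
    {"grip": 1,"linear": [0,0.003,-0.045],"twist": 0},
    {"grip": 1,"linear": [0,0.003,-0.03],"twist": 0},
  ],
)

```text
clock: 7.85
eef_pos: [0.5273, -0.2372, 0.2168]
tool_rot: [0.03, 0.724, -0.686, -0.059]
ft_force: [-1.1, -5.9, -5.6]
grip_width: 0.0252
```

```bash
python3 to.py .5255 -.2343 .212 -6.85
```

```text
pos [ 0.5273 -0.2372  0.2168] yaw -7.29 tooly [-0.036  0.056 -0.998] F [-1.1 -5.9 -5.6] w 0.0252
units now [ 0.01   0.025 -0.012] twist -0.0038
```

Call:
move_arm(
  increments=[
    {"grip": 1,"linear": [0.008,0.01,-0.03],"twist": 0},
    {"grip": 1,"linear": [0,0.003,-0.02],"twist": 0},
    {"grip": 1,"linear": [0,0,-0.008],"twist": 0},
    {"grip": 1,"linear": [0,0,-0.006],"twist": 0},
    {"grip": 1,"linear": [0,0,-0.006],"twist": 0},
  ],
)

```text
clock: 8.35
eef_pos: [0.5279, -0.2296, 0.2172]
tool_rot: [0.032, 0.716, -0.695, -0.058]
ft_force: [-1.6, -6.6, -7.7]
grip_width: 0.025
```

```bash
python3 to.py .5212 -.2743 .212 -6.85;python3 f.py f3 .13
```

```text
pos [ 0.5279 -0.2296  0.2172] yaw -7.3 tooly [-0.035  0.031 -0.999] F [-1.6 -6.6 -7.7] w 0.025
units now [0.004 0.02  0.226] twist -0.0039
scene (0.025, 0.04) 59 x [-0.036  -0.0001] z [-0.011   0.0115]
scene (0.045, 0.06) 108 x [-0.0359  0.0108] z [-0.0271  0.0289]
scene max tool y 0.0595
side (0.025, 0.04) 174 x [-0.0328  0.0265] z [0.0104 0.0151]
side (0.045, 0.06) 201 x [-0.0331  0.0274] z [0.0012 0.027 ]
side (0.06, 0.078) 14 x [-0.0192  0.0229] z [0.0038 0.0163]
side max tool y 0.06
```

View pics/f3.png

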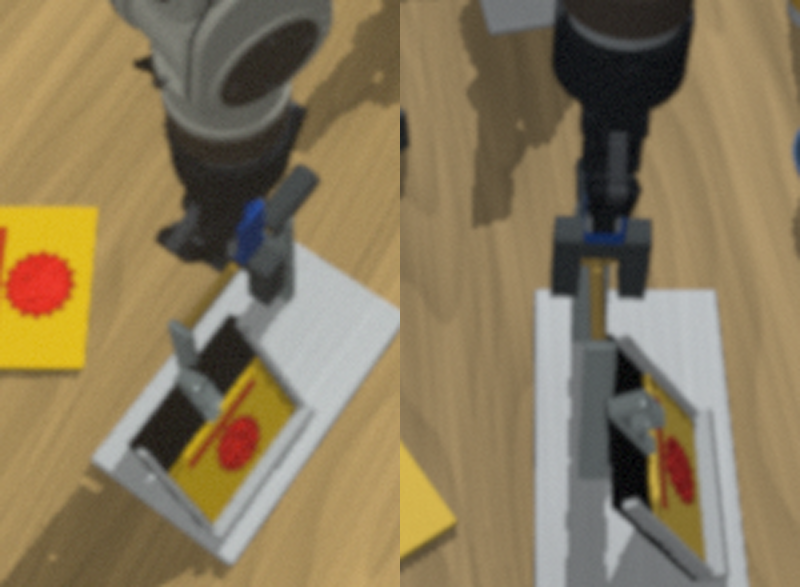

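The sign has come off the bar and lies at the easel's lip: plate at (235,440) in the scene crop and (675,470) in the side crop. Now I let the bar spring back.

Call:
move_arm(
  increments=[
    {"grip": 1,"linear": [0,0,0.04],"twist": 0},
    {"grip": 1,"linear": [0,0,0.05],"twist": 0},
    {"grip": 1,"linear": [0,0,0.05],"twist": 0},
    {"grip": 1,"linear": [0,0,0.05],"twist": 0},
    {"grip": 1,"linear": [0,0,0.03],"twist": 0},
  ],
)

```text
clock: 8.95
eef_pos: [0.5232, -0.274, 0.2176]
tool_rot: [0.032, 0.716, -0.695, -0.056]
ft_force: [-0.6, 0.5, -3.6]
grip_width: 0.0256
```

```bash
python3 to.py .5212 -.2723 .215 -6.85
```

```text
pos [ 0.5232 -0.274   0.2176] yaw -7.17 tooly [-0.032  0.032 -0.999] F [-0.6  0.5 -3.6] w 0.0256
units now [ 0.01   0.014 -0.007] twist -0.0028
```

Call:
move_arm(
  increments=[
    {"grip": 1,"linear": [0.005,-0.08,0],"twist": 0},
    {"grip": 1,"linear": [0,-0.1,0],"twist": 0},
    {"grip": 1,"linear": [0,-0.12,0],"twist": 0},
    {"grip": 1,"linear": [0,-0.12,0],"twist": 0},
    {"grip": 1,"linear": [0,-0.06,0],"twist": 0},
  ],
)

```text
clock: 9.45
eef_pos: [0.5247, -0.2755, 0.3148]
tool_rot: [0.032, 0.72, -0.691, -0.057]
ft_force: [-0.3, -0.0, -2.5]
grip_width: 0.0251
```

```bash
python3 to.py .475 .02 .30 -6.85
```

```text
pos [ 0.5247 -0.2755  0.3148] yaw -7.24 tooly [-0.033  0.044 -0.998] F [-0.3 -0.  -2.5] w 0.0251
units now [ 0.427  0.147 -1.43 ] twist -0.0034
```

Call:
move_arm(
  increments=[
    {"grip": 1,"linear": [0.03,0,-0.1],"twist": 0},
    {"grip": 1,"linear": [0.045,0.01,-0.16],"twist": 0},
    {"grip": 1,"linear": [0.045,0.01,-0.16],"twist": 0},
    {"grip": 1,"linear": [0.045,0.01,-0.16],"twist": 0},
    {"grip": 1,"linear": [0.045,0.01,-0.16],"twist": 0},
  ],
)

```text
clock: 9.95
eef_pos: [0.504, -0.1214, 0.3179]
tool_rot: [0.038, 0.722, -0.689, -0.056]
ft_force: [0.5, 0.0, -2.7]
grip_width: 0.0254
```

Call:
move_arm(
  increments=[
    {"grip": 1,"linear": [0.045,0.01,-0.16],"twist": 0},
    {"grip": 1,"linear": [0.045,0.01,-0.16],"twist": 0},
    {"grip": 1,"linear": [0.045,0.01,-0.16],"twist": 0},
    {"grip": 1,"linear": [0.04,0.01,-0.12],"twist": 0},
    {"grip": 1,"linear": [0,0,0],"twist": 0},
  ],
)

```text
clock: 10.45
eef_pos: [0.4792, -0.0169, 0.3195]
tool_rot: [0.022, 0.734, -0.678, -0.038]
ft_force: [-0.5, -0.2, -3.1]
grip_width: 0.0259
```

```bash
python3 to.py .475 .02 .10 -6.85
```

```text
pos [ 0.4792 -0.0169  0.3195] yaw -4.88 tooly [-0.019  0.08  -0.997] F [-0.5 -0.2 -3.1] w 0.0259
units now [ 0.008  1.109 -0.096] twist 0.0172
```

Call:
move_arm(
  increments=[
    {"grip": 1,"linear": [0,0.1,0.0],"twist": 0},
    {"grip": 1,"linear": [0,0.2,0],"twist": 0},
    {"grip": 1,"linear": [0,0.2,0],"twist": 0},
    {"grip": 1,"linear": [0,0.2,0],"twist": 0},
    {"grip": 1,"linear": [0,0.15,0],"twist": 0},
  ],
)

```text
clock: 10.95
eef_pos: [0.4828, -0.0146, 0.1518]
tool_rot: [0.028, 0.735, -0.677, -0.03]
ft_force: [-0.1, -0.1, -2.8]
grip_width: 0.0252
```

```bash
python3 to.py .475 .01 .085 -6.85
```

```text
pos [ 0.4828 -0.0146  0.1518] yaw -4.68 tooly [ 0.001  0.083 -0.997] F [-0.1 -0.1 -2.8] w 0.0252
units now [ 0.047  0.343 -0.092] twist 0.0189
```

Call:
move_arm(
  increments=[
    {"grip": 1,"linear": [0,0.12,-0.02],"twist": 0},
    {"grip": 1,"linear": [0,0.1,-0.02],"twist": 0},
    {"grip": 1,"linear": [0,0.06,0],"twist": 0},
    {"grip": 1,"linear": [0,0.025,0],"twist": 0},
    {"grip": 1,"linear": [0,0.02,0],"twist": 0},
  ],
)

```text
clock: 11.45
eef_pos: [0.4804, -0.0128, 0.081]
tool_rot: [0.025, 0.737, -0.675, -0.033]
ft_force: [-10.3, -0.8, 36.2]
grip_width: 0.0251
```

```bash
python3 to.py .475 .01 .0815 -6.85
```

```text
pos [ 0.4804 -0.0128  0.081 ] yaw -4.75 tooly [-0.007  0.088 -0.996] F [-10.3  -0.8  36.2] w 0.0251
units now [ 0.036  0.008 -0.111] twist 0.0183
```

Call:
move_arm(
  increments=[
    {"grip": 1,"linear": [0,0,0],"twist": 0},
    {"grip": 1,"linear": [0,0,0],"twist": 0},
    {"grip": 1,"linear": [0,0,0],"twist": 0},
    {"grip": 1,"linear": [0,0,0],"twist": 0},
    {"grip": 1,"linear": [0,0,0],"twist": 0},
  ],
)

```text
clock: 11.95
eef_pos: [0.4832, -0.0145, 0.0835]
tool_rot: [0.028, 0.737, -0.675, -0.032]
ft_force: [0.2, 0.2, -3.0]
grip_width: 0.0258
```

```bash
python3 to.py .475 .01 .0815 -6.85
```

```text
pos [ 0.4832 -0.0145  0.0835] yaw -4.87 tooly [-0.001  0.088 -0.996] F [ 0.2  0.2 -3. ] w 0.0258
units now [ 0.051  0.021 -0.117] twist 0.0173
```

Call:
move_arm(
  increments=[
    {"grip": 1,"linear": [0,0.008,0],"twist": 0},
    {"grip": 1,"linear": [0,0.006,0],"twist": 0},
    {"grip": 0.6,"linear": [0,0,0],"twist": 0},
    {"grip": 0.5,"linear": [0,0,0],"twist": 0},
    {"grip": 0.4,"linear": [0,0,0],"twist": 0},
  ],
)

```text
clock: 12.45
eef_pos: [0.4846, -0.014, 0.0819]
tool_rot: [0.029, 0.737, -0.675, -0.03]
ft_force: [0.8, -0.7, 0.5]
grip_width: 0.0511
```

Call:
move_arm(
  increments=[
    {"grip": 0.1,"linear": [0,0,0],"twist": 0},
    {"grip": 0,"linear": [0,0,0],"twist": 0},
    {"grip": 0,"linear": [0,0,0],"twist": 0},
    {"grip": 0,"linear": [0,0,0],"twist": 0},
    {"grip": 0,"linear": [0,-0.05,0],"twist": 0},
  ],
)

```text
clock: 12.95
eef_pos: [0.484, -0.0148, 0.0915]
tool_rot: [0.029, 0.737, -0.675, -0.031]
ft_force: [-0.8, -0.2, 0.5]
grip_width: 0.0854
```

Call:
move_arm(
  increments=[
    {"grip": 0,"linear": [0,-0.1,0],"twist": 0},
    {"grip": 0,"linear": [0,-0.18,0],"twist": 0},
    {"grip": 0,"linear": [0,-0.18,0],"twist": 0},
    {"grip": 0,"linear": [0,-0.18,0],"twist": 0},
    {"grip": 0,"linear": [0.1,-0.15,0],"twist": 0},
  ],
)

```text
clock: 13.45
eef_pos: [0.4624, -0.0274, 0.2539]
tool_rot: [0.026, 0.737, -0.675, -0.033]
ft_force: [0.1, 0.2, 0.3]
grip_width: 0.0855
```

Call:
move_arm(
  increments=[
    {"grip": 0,"linear": [0.2,0,0],"twist": 0},
    {"grip": 0,"linear": [0.2,0,0],"twist": 0},
    {"grip": 0,"linear": [0.15,0,0],"twist": 0},
    {"grip": 0,"linear": [0,0,0],"twist": 0},
    {"grip": 0,"linear": [0,0,0],"twist": 0},
  ],
)

```text
clock: 13.95
eef_pos: [0.3514, -0.0188, 0.2645]
tool_rot: [0.033, 0.737, -0.675, -0.027]
ft_force: [0.7, 0.5, -0.3]
grip_width: 0.0859
```

```bash
python3 to.py .475 .01 .0815 -6.85
python3 - <<'E'
from h import *
out=[]
for n in("scene","side"):
    im,w=pts(n); hsv=cv2.cvtColor(im,cv2.COLOR_BGR2HSV)
    m=(hsv[...,0]>105)&(hsv[...,0]<130)&(hsv[...,1]>150)&(w[...,2]>.06)&(w[...,2]<.14)&(w[...,0]>.43)&(w[...,0]<.53)&(abs(w[...,1])<.08)
    B=w[m]; T=B[B[:,2]>.118] if len(B) else B
    print(n,len(B),"top",len(T),T.mean(0) if len(T) else 0,np.percentile(B[:,2],98) if len(B) else 0, cv2.minAreaRect((T[:,:2]*1000).astype(np.float32)) if len(T)>5 else 0)
    c=w[(hsv[...,0]>12)&(hsv[...,0]<32)&(hsv[...,1]>90)&(w[...,2]>.171)&(w[...,2]<.185)&(abs(w[...,1]+.24)<.06)&(abs(w[...,0]-.525)<.03)]
    print(" collar",len(c),c.mean(0).round(4) if len(c) else 0)
    out.append(cv2.resize(im[150:430,200:440],(400,467)))
cv2.imwrite("pics/end.png",np.hstack(out))
E
```

```text
pos [ 0.3514 -0.0188  0.2645] yaw -4.79 tooly [ 0.012  0.087 -0.996] F [ 0.7  0.5 -0.3] w 0.0859
units now [-0.599  0.931 -0.115] twist 0.018
scene 95 top 88 [ 0.49057724 -0.01142163  0.12455627] 0.12858952521348424 ((490.8094177246094, -10.43441104888916), (22.45203399658203, 23.11912727355957), 1.6465028524398804)
 collar 58 [ 0.5272 -0.2416  0.1773]
side 291 top 107 [ 0.48608575 -0.01326578  0.12317339] 0.12618786833471665 ((486.06842041015625, -12.237975120544434), (26.469295501708984, 20.71510887145996), 84.28738403320312)
 collar 83 [ 0.5255 -0.244   0.1758]
```

View pics/end.png

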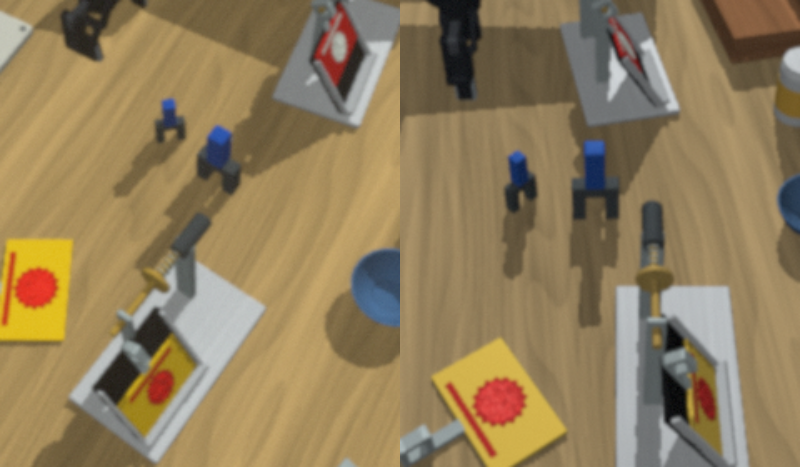

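The large fork stands upright on bare counter at (218,160) in the scene crop. The collar is back at rest at (155,278), the yellow sign is on the lip at (155,390), the red sign still hangs, and the robot is clear.

```bash
python3 -c "
from workcell import bot
print(bot.job_done())"
```

```text
the job is handed in; nothing more can be done
None
```

The yellow sign is off its bar and resting on its easel's lip. The bar has sprung back, the fork stands upright on bare counter, and the job was handed in with about 14 s on the clock, against the 48 s limit.

**What I did:** I picked up the 125 mm fork (not the 90 mm one) and set its prongs astride the yellow bar. I pushed the collar about 25–29 mm, against 14 mm needed and a stop at 34 mm, with about 6.6 N along the bar at the end. After the sign slid to the lip, I backed off, lifted clear and set the fork down at about (0.49, −0.01).

**Last checks:**
- **Collar:** it measures at y ≈ −0.242 to −0.244 m, where it was at rest.
- **Fork:** its top reads 0.123–0.125 m, which fits standing upright.
- **Surroundings:** the red sign still hangs, the small fork and the loose yellow sign are undisturbed, and the gripper is open and clear of everything.

**What was off:**
- **Tool tilt:** the arm drifted up to about 5° off vertical as the moves went on, so the fork was lowered slightly tilted and settled upright when released.
- **Contact force:** the first touch on the counter, through the fork, peaked at about 36 N at the wrist in the readings I saw. I eased off before opening the gripper.
- **Camera agreement:** the two fixed cameras differed by 2–5 mm.

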